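# Fill the analyser's loading tray with reagent cassettes

## Robot

A 6-joint arm with a two-finger parallel gripper is mounted at the origin on the work surface. World frame = base frame: x ahead of the robot, y to its left, z up, the work surface at z = 0. Lengths are in m, angles in rad, forces in N, time in s.
With the tool pointing down it reaches from about 0.35 to 0.925 m from the base axis. Payload 6.4 kg.
Tool frame: the origin (TCP) lies at the very end of the fingers, on their centre line; the grasp point (between the pads) lies 19 mm behind it; z points along the fingers, y is the direction in which the jaws open and shut (so a half turn about z gives the same grasp; the last joint's range is limited). The gripper opens to 94 mm and grips with 3 to 60 N. Pads are 16 mm wide; open, the fingers measure 119 mm over their backs; the gripper's body (75 mm by 177 mm) begins 78 mm behind the grasp point.
Start: joints at [-1.31, 0.245, 1.558, -0, 1.339, -0.174], TCP at [0.274, -0.59, 0.176] pointing down, gripper open.
Joint ranges: [-3.13, 3.13], [-1.02, 2.26], [0.13, 2.54], [-0.95, 4.09], [0.21, 2.88], [-2.74, 2.74]. Speed limits (rad/s): [2.57, 2.57, 3.14, 3.14, 3.14, 3.14].

## Interface

Orientations are given as a 3x3 rotation matrix whose columns are the frame's x, y, z axes.
In Python, from workcell import manip, optics, workorder gives the robot as it stands.
- The arm moves only by the shell command python3 -m jog 'ROWS' [FORCE]. ROWS is a JSON object of lists of equal length, an entry for each row: "fingers": the opening in per cent of the stroke, from 0 (shut) to 100 (fully open); "dp": the shift along the tool's x, y, z in m, a list of three; "delta_rot": the turn, a rotation vector about the tool's x, y, z in rad, a list of three. A call has 1 to 10 rows; each row shifts and turns the commanded pose from where the row before left it, along the tool's axes as they then stand; what a row does not reach is not made up. A row lasts 1/8 s, in which the tool goes at most 62.5 mm and 10.7 degrees, less where a joint would pass 70% of its speed; a pose out of reach is approached as far as the arm can. A call with a gripper value outside its range is refused whole. The fingers move at their own pace and stop on an object; FORCE is the grip in N (left out, the last holds). Time passes only in rows, so rows that do not move let the fingers close. It gives the time, the measured TCP pose, the force and the opening at its end, in the units of the state.
- manip.state(): the state, without advancing time (a new reading comes with each control period).
- optics.read_camera(name): name is "scene" or "top" or "wrist"; returns the picture (400x640x3 uint8, blue, green, red); there is no depth.
- optics.calibration(name): a dict with "fovy" (degrees; the focal length in pixels is half the picture's height over the tangent of half this angle, whatever the lens; pixels are square), "cx", "cy" (the principal point, pixels), "dist" ([k1, k2, p1, p2, k3] as OpenCV has them; the pictures are not rectified), "extrinsics" (4x4, takes a point from camera to world coordinates). Camera axes: x right, y down, z forward; pixel columns grow to the right and rows downward; lengths in m; the calibration is good to about 2 mm. A picture is of the moment at which its call begins: read the wrist's pose just before it. calibration takes no time and is no camera call; for the wrist camera it gives the pose at the moment of the call.
- workorder.close_job(): hands the job in, once; it reports no verdict.
The state is a dict: "clock": time; "joint_pos": joint angles; "joint_vel": joint speeds; "effort": joint torques, N m; "eef_pos": TCP position; "orientation": TCP orientation; "contact_force": force on the tool from outside, world axes, zero at the start; "torque": the same for the moment, N m; "grip_width": finger opening in m.
Only numpy, scipy, OpenCV 4.12 (cv2) and the standard library are available. Lean on these libraries where they do the work, as an engineer would, in place of code of your own. Each camera call takes 0.05 s, during which the arm holds its last target. There are 200 camera calls.

## Task

Swing the magnifier lamp aside so that its head no longer hangs over the tray, then bring the red, the blue and the yellow cassette from the slanted rack and complete the tray: three neat front-to-back rows of two, each new cassette in line with the one of its own colour, upright and square on the free printed rectangle. Set them down without dropping them; leave the green cassette in the rack, the three already on the tray, and everything else where they are.

Things in the scene. Friction and masses are not known exactly. Their poses are not given: they have to be found in the camera images.
- tray: dark steel tray, 232 (x) x 244 (y) mm, fixed; floor 4 mm thick, rim 10 mm high and 4 mm thick; six white printed rectangles (78 x 42 mm, long side along the tray's x) in a grid, three front-to-back rows of two (near and far). Origin at the centre of its underside. It may lie on the robot's left or right
- cell_near1 (a point): centre of the near (robot's side) printed rectangle of front-to-back row 1 (1 is at the tray's +y side), on the tray's floor (z 4 mm); rows are 68 mm apart along the tray's y, near and far 104 mm apart along its x; axes as the tray's
- cell_near2 (a point): centre of the near (robot's side) printed rectangle of front-to-back row 2 (1 is at the tray's +y side), on the tray's floor (z 4 mm); rows are 68 mm apart along the tray's y, near and far 104 mm apart along its x; axes as the tray's
- cell_near3 (a point): centre of the near (robot's side) printed rectangle of front-to-back row 3 (1 is at the tray's +y side), on the tray's floor (z 4 mm); rows are 68 mm apart along the tray's y, near and far 104 mm apart along its x; axes as the tray's
- cell_far1 (a point): centre of the far printed rectangle of front-to-back row 1 (1 is at the tray's +y side), on the tray's floor (z 4 mm); rows are 68 mm apart along the tray's y, near and far 104 mm apart along its x; axes as the tray's
- cell_far2 (a point): centre of the far printed rectangle of front-to-back row 2 (1 is at the tray's +y side), on the tray's floor (z 4 mm); rows are 68 mm apart along the tray's y, near and far 104 mm apart along its x; axes as the tray's
- cell_far3 (a point): centre of the far printed rectangle of front-to-back row 3 (1 is at the tray's +y side), on the tray's floor (z 4 mm); rows are 68 mm apart along the tray's y, near and far 104 mm apart along its x; axes as the tray's
- rack: grey slanted rack, 276 mm wide (y), fixed; four pockets 66 mm apart along its y on a sloping floor, so things in them lean 30 degrees towards the rack's -x (the robot); floor's middle 60 mm above the bench at the rack's x = 0. Square to that floor: pocket guides 12 mm high (41 mm apart inside), dividers 16 mm, front lip 28 mm. Origin under its centre, on the bench
- red_1: reagent cassette: white box 72 (own x) x 36 (own y) x 70 mm (own z), red band round its upper half, round red cap on top (28 mm across, 10 mm high); about 0.16 kg; origin at the centre of its underside, z up to the cap; either end may face either way. At the start it stands in one of the rack's pockets, leaning 30 degrees with the rack.
- blue_1: reagent cassette: white box 72 (own x) x 36 (own y) x 70 mm (own z), blue band round its upper half, round blue cap on top (28 mm across, 10 mm high); about 0.16 kg; origin at the centre of its underside, z up to the cap; either end may face either way. At the start it stands in one of the rack's pockets, leaning 30 degrees with the rack.
- yellow_1: reagent cassette: white box 72 (own x) x 36 (own y) x 70 mm (own z), yellow band round its upper half, round yellow cap on top (28 mm across, 10 mm high); about 0.16 kg; origin at the centre of its underside, z up to the cap; either end may face either way. At the start it stands in one of the rack's pockets, leaning 30 degrees with the rack.
- green_1: reagent cassette: white box 72 (own x) x 36 (own y) x 70 mm (own z), green band round its upper half, round green cap on top (28 mm across, 10 mm high); about 0.16 kg; origin at the centre of its underside, z up to the cap; either end may face either way. Stands in a pocket of the rack as the others, and must stay there.
- red_0: reagent cassette: white box 72 (own x) x 36 (own y) x 70 mm (own z), red band round its upper half, round red cap on top (28 mm across, 10 mm high); about 0.16 kg; origin at the centre of its underside, z up to the cap; either end may face either way. At the start it already stands upright on one rectangle of the tray; it must stay there.
- blue_0: reagent cassette: white box 72 (own x) x 36 (own y) x 70 mm (own z), blue band round its upper half, round blue cap on top (28 mm across, 10 mm high); about 0.16 kg; origin at the centre of its underside, z up to the cap; either end may face either way. At the start it already stands upright on one rectangle of the tray; it must stay there.
- yellow_0: reagent cassette: white box 72 (own x) x 36 (own y) x 70 mm (own z), yellow band round its upper half, round yellow cap on top (28 mm across, 10 mm high); about 0.16 kg; origin at the centre of its underside, z up to the cap; either end may face either way. At the start it already stands upright on one rectangle of the tray; it must stay there.
- lamp (a joint): angle of the magnifier lamp's arm about its upright hinge, rad: 0 with the arm pointing along the stand's -x (over the tray), growing anticlockwise seen from above; range -1.8 to 1.8; stays where it is left
- lamp_hinge (a point): on the hinge axis of the lamp arm, at the middle of the arm, 230 mm above the bench; the upright post (22 mm across) stands behind the tray; the arm is 18 mm wide and 12 mm thick
- lamp_knob (a point): on the black upright grip post on top of the lamp head, 16 mm across, reaching from 235 to 288 mm above the bench; this point is on its axis, 270 mm above the bench, 180 mm from the hinge and straight above the centre of the round white head (108 mm across, 211 to 235 mm above the bench)
- amber_bottle: bystander: amber bottle, 52 mm across, 115 mm high, between tray and rack towards the back; origin at its underside
- phone: bystander: phone lying flat, 150 x 72 x 9 mm, in front of the robot; origin under its centre
- tube_rack: bystander: white rack of red-capped tubes, 60 x 190 x 95 mm, on the left; origin under its centre
- gel_bottle: bystander: green bottle, 54 mm across, 115 mm high, on the right; origin under its centre
- sample_jar: bystander: jar with yellow lid, 66 mm across, 75 mm high, on the right; origin under its centre
Things that resemble listed ones, but are neither listed nor needed, are in the scene too. What is shaped like the blue_1 but pink is not meant.

How it is judged:
On the way:
1. the lamp's head is swung clear of the tray (its centre more than 155 mm behind or 165 mm beside the tray's centre) before any cassette from the rack is set on the tray ((x of lamp_knob in the frame of tray above 0.155 m or y of lamp_knob in the frame of tray above 0.165 m or y of lamp_knob in the frame of tray below -0.165 m) and not (z of red_1 in the frame of tray below 0.02 m) and not (z of blue_1 in the frame of tray below 0.02 m) and not (z of yellow_1 in the frame of tray below 0.02 m)), for 0.1 s.
At the end, for the whole second after the job is handed in: Each front-to-back row holds two cassettes of one colour, each within 10 mm of its printed rectangle's centre; the three moved are upright (0.08 rad), on the tray floor, at rest, long side within 0.17 rad of the tray's x; lamp head over 155 mm behind or 165 mm beside the tray's centre (angle between each of red_1, blue_1, yellow_1's own z axis and vertical below 0.08 rad and angle between the x axis of each of red_1, blue_1, yellow_1 and the x axis of tray, either way round below 0.17 rad and z of red_1 in the frame of tray between 0 and 0.008 m and linear speed of each of red_1, blue_1, yellow_1 below 0.02 m/s and z of blue_1 in the frame of tray between 0 and 0.008 m and z of yellow_1 in the frame of tray between 0 and 0.008 m and ((horizontal distance between red_0 and cell_near1 below 0.01 m and horizontal distance between red_1 and cell_far1 below 0.01 m) or (horizontal distance between red_1 and cell_near1 below 0.01 m and horizontal distance between red_0 and cell_far1 below 0.01 m) or (horizontal distance between red_0 and cell_near2 below 0.01 m and horizontal distance between red_1 and cell_far2 below 0.01 m) or (horizontal distance between red_1 and cell_near2 below 0.01 m and horizontal distance between red_0 and cell_far2 below 0.01 m) or (horizontal distance between red_0 and cell_near3 below 0.01 m and horizontal distance between red_1 and cell_far3 below 0.01 m) or (horizontal distance between red_1 and cell_near3 below 0.01 m and horizontal distance between red_0 and cell_far3 below 0.01 m)) and ((horizontal distance between blue_0 and cell_near1 below 0.01 m and horizontal distance between blue_1 and cell_far1 below 0.01 m) or (horizontal distance between blue_1 and cell_near1 below 0.01 m and horizontal distance between blue_0 and cell_far1 below 0.01 m) or (horizontal distance between blue_0 and cell_near2 below 0.01 m and horizontal distance between blue_1 and cell_far2 below 0.01 m) or (horizontal distance between blue_1 and cell_near2 below 0.01 m and horizontal distance between blue_0 and cell_far2 below 0.01 m) or (horizontal distance between blue_0 and cell_near3 below 0.01 m and horizontal distance between blue_1 and cell_far3 below 0.01 m) or (horizontal distance between blue_1 and cell_near3 below 0.01 m and horizontal distance between blue_0 and cell_far3 below 0.01 m)) and ((horizontal distance between yellow_0 and cell_near1 below 0.01 m and horizontal distance between yellow_1 and cell_far1 below 0.01 m) or (horizontal distance between yellow_1 and cell_near1 below 0.01 m and horizontal distance between yellow_0 and cell_far1 below 0.01 m) or (horizontal distance between yellow_0 and cell_near2 below 0.01 m and horizontal distance between yellow_1 and cell_far2 below 0.01 m) or (horizontal distance between yellow_1 and cell_near2 below 0.01 m and horizontal distance between yellow_0 and cell_far2 below 0.01 m) or (horizontal distance between yellow_0 and cell_near3 below 0.01 m and horizontal distance between yellow_1 and cell_far3 below 0.01 m) or (horizontal distance between yellow_1 and cell_near3 below 0.01 m and horizontal distance between yellow_0 and cell_far3 below 0.01 m)) and (x of lamp_knob in the frame of tray above 0.155 m or y of lamp_knob in the frame of tray above 0.165 m or y of lamp_knob in the frame of tray below -0.165 m)); the robot touches nothing.
It fails at once if a bystander (bottle, phone, tube rack, jar, or the green cassette in the rack) is shifted by more than 25 mm (distance of any of amber_bottle, phone, tube_rack, gel_bottle, sample_jar, green_1 from where it was at the start of the episode above 0.025 m).
It fails at once if a cassette that was already on the tray is shifted by more than 12 mm (distance of any of red_0, blue_0, yellow_0 from where it was at the start of the episode above 0.012 m).
It fails at once if a cassette is dropped onto the tray (falls freely over it faster than 0.6 m/s, as from 2 cm or more) ((x of red_1 in the frame of tray between -0.12 and 0.12 m and y of red_1 in the frame of tray between -0.126 and 0.126 m and linear speed of red_1 above 0.6 m/s and contact force between red_1 and the fingers below 0.05 N) or (x of blue_1 in the frame of tray between -0.12 and 0.12 m and y of blue_1 in the frame of tray between -0.126 and 0.126 m and linear speed of blue_1 above 0.6 m/s and contact force between blue_1 and the fingers below 0.05 N) or (x of yellow_1 in the frame of tray between -0.12 and 0.12 m and y of yellow_1 in the frame of tray between -0.126 and 0.126 m and linear speed of yellow_1 above 0.6 m/s and contact force between yellow_1 and the fingers below 0.05 N)).
It also fails if it takes over 72 s, if anything falls off the work surface, if the arm or the gripper's body presses on something with over 40 N, if the wrist force passes 120 N, or if a joint passes its speed limit or range.

## Working session

There is one attempt and no reset: what is moved stays moved. The work goes in short steps, Python scripts to look and compute and a shell command to move; the robot and the scene stay as the last step left them, time stands still between calls to the robot, and variables do not carry over. Pictures are saved under pics/ and viewed, about 8 in all and at most 12, crops included, and the job is handed in when it is done.

```bash
mkdir -p pics; ls
python3 - <<'E'
from workcell import manip, optics
import cv2, numpy as np
for n in ("scene","top"):
    im=optics.read_camera(n); cv2.imwrite(f"pics/{n}0.png",im)
    c=optics.calibration(n); print(n,{k:np.round(v,3).tolist() for k,v in c.items()})
print(manip.state())
E
```

```text
pics
scene {'fovy': 57.536, 'cx': 317.95, 'cy': 202.533, 'dist': [-0.057, 0.0, 0.0, 0.0, 0.0], 'extrinsics': [[-0.588, 0.509, -0.628, 1.194], [0.809, 0.383, -0.447, 0.446], [0.013, -0.771, -0.637, 0.835], [0.0, 0.0, 0.0, 1.0]]}
top {'fovy': 53.632, 'cx': 312.68, 'cy': 200.493, 'dist': [0.027, 0.0, 0.0, 0.0, 0.0], 'extrinsics': [[0.026, -0.983, 0.18, 0.334], [-1.0, -0.025, 0.009, -0.017], [-0.005, -0.18, -0.984, 1.387], [0.0, 0.0, 0.0, 1.0]]}
{'clock': 0.1, 'joint_pos': array([-1.31011706e+00,  2.45746753e-01,  1.55885070e+00, -1.10979663e-05,
        1.33867423e+00, -1.74092252e-01]), 'joint_vel': array([-0.00129859, -0.00273055, -0.00320603,  0.00040485, -0.00102081,
        0.00056324]), 'effort': array([ 4.32178376e-04, -4.16916132e+01, -3.15523553e+01,  6.86112349e-02,
        3.10221536e-02, -4.81896268e-05]), 'eef_pos': array([ 0.27364024, -0.58896755,  0.17467623]), 'orientation': array([[ 9.06965287e-01,  4.21205141e-01, -4.43183550e-04],
       [ 4.21205281e-01, -9.06963885e-01,  1.61952086e-03],
       [ 2.80199039e-04, -1.65552046e-03, -9.99998590e-01]]), 'contact_force': array([-1.12730852,  0.15929303,  0.56998373]), 'torque': array([-0.01603653,  0.00142605,  0.03751716]), 'grip_width': 0.09394932573124581}
```

View pics/top0.png

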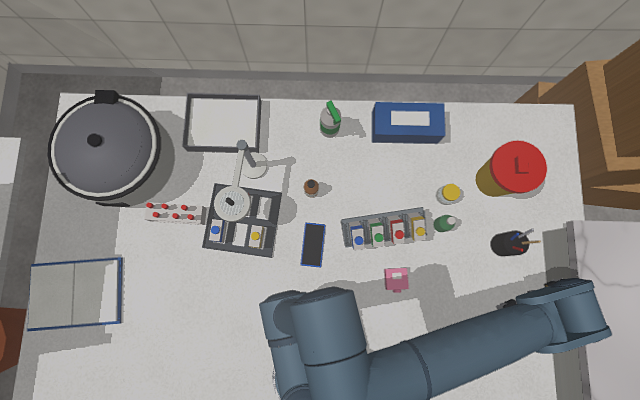

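View pics/scene0.png

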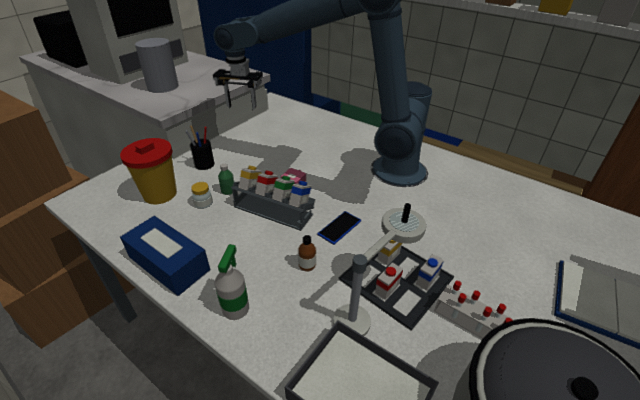

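The top view shows the tray at about (240,220), with the lamp head over it at (232,203). The rack is at (388,230) with pocket order blue (359), green (378), red (399) and yellow (420); the pink decoy is at (397,279). The scene view shows red_0 at about (388,280), yellow_0 (389,250) and blue_0 (430,268).

```bash
cat > h.py <<'E'
from workcell import manip, optics
import cv2, numpy as np
def cal(n,c=None):
    c=c or optics.calibration(n); f=200/np.tan(np.radians(c["fovy"])/2)
    K=np.array([[f,0,c["cx"]],[0,f,c["cy"]],[0,0,1.]]); return K,np.array(c["dist"]),np.array(c["extrinsics"])
def ray(n,uv,C=None):
    K,d,E=C or cal(n); p=cv2.undistortPoints(np.array(uv,float).reshape(-1,1,2),K,d).reshape(-1,2)
    return E[:3,3],np.c_[p,np.ones(len(p))]@E[:3,:3].T
def plane(n,uv,z,C=None):
    o,r=ray(n,uv,C); return o+r*((z-o[2])/r[:,2])[:,None]
def proj(n,P,C=None):
    K,d,E=C or cal(n); W=np.linalg.inv(E); return cv2.projectPoints(np.array(P,float).reshape(-1,3),cv2.Rodrigues(W[:3,:3])[0],W[:3,3],K,d)[0].reshape(-1,2)
def tri(o1,r1,o2,r2):
    A=np.c_[r1,-r2]; s=np.linalg.lstsq(A,o2-o1,rcond=None)[0]; a,b=o1+s[0]*r1,o2+s[1]*r2; return (a+b)/2,np.linalg.norm(a-b)
HUE={"red":[(0,6),(174,180)],"yellow":[(16,28)],"green":[(50,85)],"blue":[(105,125)]}
def blobs(im,col,amin=8,s=110,v=60):
    h=cv2.cvtColor(im,cv2.COLOR_BGR2HSV); m=0
    for a,b in HUE[col]: m=m|cv2.inRange(h,(a,s,v),(b,255,255))
    n,_,st,ce=cv2.connectedComponentsWithStats(m)
    return [(np.round(ce[i],1).tolist(),int(st[i,4]),st[i,:4].tolist()) for i in range(1,n) if st[i,4]>=amin]
E
python3 - <<'E'
from h import *
t=cv2.imread("pics/top0.png"); s=cv2.imread("pics/scene0.png")
for c in HUE:
    print(c,"top",[b for b in blobs(t,c) if 195<b[0][0]<440 and 170<b[0][1]<270])
    print(c,"scene",[b for b in blobs(s,c) if 220<b[0][0]<450 and 150<b[0][1]<330])
a=cv2.resize(t[135:265,195:445],None,fx=3.2,fy=3.2,interpolation=cv2.INTER_CUBIC)
cv2.imwrite("pics/topcrop.png",a)
b=cv2.resize(s[150:340,225:475],None,fx=3.15,fy=3.15,interpolation=cv2.INTER_CUBIC)
cv2.imwrite("pics/scenecrop.png",b)
E
```

```text
red top [([395.1, 222.2], 36, [391, 220, 12, 11]), ([399.0, 234.1], 60, [395, 230, 9, 9]), ([391.8, 235.8], 12, [391, 232, 2, 10])]
red scene [([268.4, 172.3], 29, [265, 170, 8, 5]), ([265.9, 180.0], 117, [257, 176, 20, 9]), ([390.5, 270.9], 77, [386, 267, 10, 9]), ([394.1, 280.9], 58, [386, 271, 17, 20]), ([378.1, 282.4], 11, [377, 280, 4, 6]), ([383.2, 287.5], 12, [380, 286, 7, 4])]
yellow top [([414.8, 223.5], 57, [411, 216, 13, 24]), ([420.1, 230.9], 62, [416, 227, 9, 9]), ([254.6, 235.5], 53, [251, 232, 8, 8])]
yellow scene [([251.8, 167.5], 25, [248, 166, 8, 4]), ([249.2, 174.6], 113, [241, 170, 20, 9]), ([392.2, 241.1], 14, [390, 240, 6, 3]), ([390.0, 249.7], 93, [380, 243, 22, 14])]
green top [([375.8, 224.0], 24, [371, 223, 11, 3]), ([378.4, 237.4], 51, [375, 234, 8, 8])]
green scene [([225.6, 175.1], 81, [220, 170, 12, 10]), ([285.4, 177.6], 18, [283, 176, 6, 4]), ([279.4, 185.0], 57, [275, 181, 10, 9]), ([226.4, 256.5], 176, [218, 245, 17, 24])]
blue top [([312.7, 245.3], 146, [301, 223, 24, 44]), ([356.1, 227.0], 29, [351, 225, 12, 5]), ([214.6, 229.4], 54, [211, 226, 8, 8]), ([220.8, 237.5], 11, [220, 234, 3, 8]), ([358.5, 240.2], 56, [355, 236, 8, 9])]
blue scene [([302.7, 182.8], 31, [299, 181, 8, 5]), ([300.0, 190.6], 118, [291, 186, 20, 10]), ([337.6, 234.3], 106, [318, 220, 43, 24]), ([432.5, 261.8], 64, [428, 258, 10, 9]), ([434.8, 272.8], 29, [428, 265, 14, 16])]
```

View pics/topcrop.png

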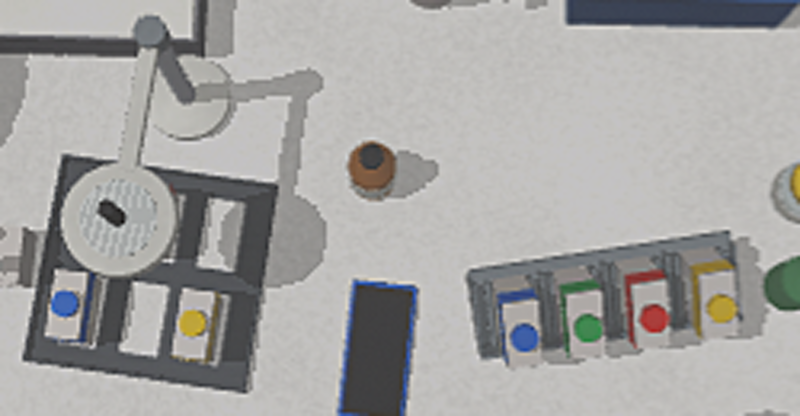

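View pics/scenecrop.png

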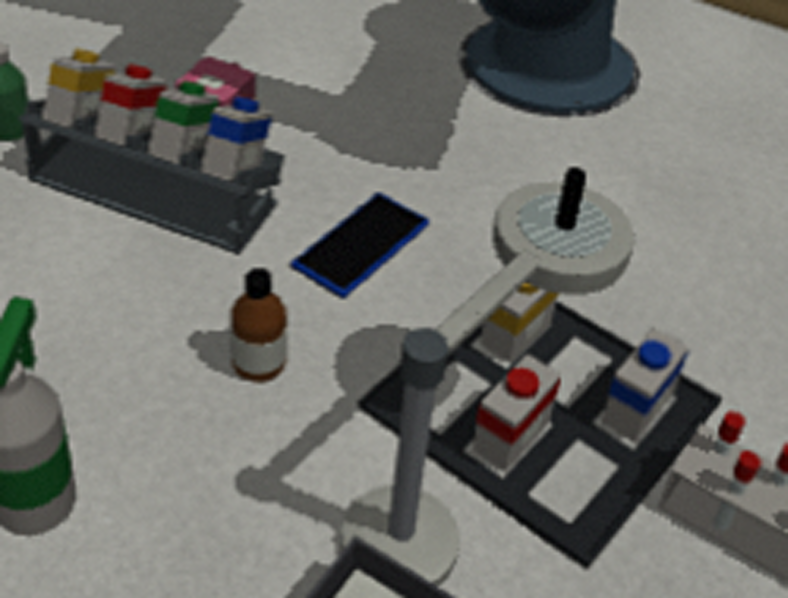

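Run:
```python
from h import *
np.set_printoptions(precision=4,suppress=True)
t=cv2.imread("pics/top0.png"); s=cv2.imread("pics/scene0.png")
# tray dark mask in top
h=cv2.cvtColor(t,cv2.COLOR_BGR2HSV); m=(h[...,2]<85).astype(np.uint8); roi=np.zeros_like(m); roi[180:262,198:288]=1
m=cv2.morphologyEx(m*roi,cv2.MORPH_OPEN,np.ones((2,2))); n,l,st,ce=cv2.connectedComponentsWithStats(m); i=1+np.argmax(st[1:,4])
q=np.argwhere(l==i)[:,::-1].astype(np.float32); print(st[i]); box=cv2.boxPoints(cv2.minAreaRect(cv2.convexHull(q)))
pt=plane("top",q,0.008)[:,:2].astype(np.float32); r=cv2.minAreaRect(pt); print("tray rect",r)
cb=np.array([[65,155],[278,185],[247,392],[25,360]])/3.2+[195,135]; print(plane("top",cb,0.010))
print("blue0,yellow0",plane("top",[[214.6,229.4],[254.6,235.5]],0.084), "scene",plane("scene",[[432.5,261.8],[390.5,270.9]],0.083))
T={"blue":([358.5,240.2],[302.7,182.8]),"green":([378.4,237.4],[285.4,177.6]),"red":([399,234.1],[268.4,172.3]),"yellow":([420.1,230.9],[251.8,167.5])}
for c,(a,b) in T.items():
    o,r=ray("top",[a]);o2,r2=ray("scene",[b]);print(c,*tri(o,r[0],o2,r2[0]), plane("top",[a],0.129))
print("knob top",plane("top",np.array([[110,211]])/3.2+[195,135],0.275),plane("scene",np.array([[571,200]])/3.15+[225,150],0.262))
print("hinge", plane("top",np.array([[150,32]])/3.2+[195,135],0.25),plane("scene",np.array([[425,345]])/3.15+[225,150],0.245))
rc=np.array([[470,270],[730,232]])/3.2+[195,135]; print("rack back",plane("top",rc,0.12))
print("amber",plane("top",np.array([[371,156]])/3.2+[195,135],0.115))
```

```text
[270 194  13  32 258]
tray rect ((0.5525054335594177, 0.126268208026886), (0.031113900244235992, 0.11283823102712631), 83.69049835205078)
[[0.639  0.3446 0.01  ]
 [0.6109 0.1061 0.01  ]
 [0.3828 0.1303 0.01  ]
 [0.4111 0.3716 0.01  ]]
blue0,yellow0 [[0.4672 0.3165 0.084 ]
 [0.4503 0.1836 0.084 ]] scene [[0.4694 0.3196 0.083 ]
 [0.5667 0.241  0.083 ]]
blue [ 0.4398 -0.1535  0.1234] 0.001783095631006657 [[ 0.4398 -0.1536  0.129 ]]
green [ 0.4508 -0.2174  0.123 ] 0.000485194269822186 [[ 0.4504 -0.2166  0.129 ]]
red [ 0.4629 -0.2827  0.1239] 0.0007057789880955444 [[ 0.4626 -0.2819  0.129 ]]
yellow [ 0.4748 -0.3498  0.1228] 0.001471203578985337 [[ 0.4745 -0.3488  0.129 ]]
knob top [[0.5301 0.2314 0.275 ]] [[0.5343 0.2383 0.262 ]]
hinge [[0.7056 0.2103 0.25  ]] [[0.7128 0.2174 0.245 ]]
rack back [[ 0.5062 -0.1007  0.12  ]
 [ 0.5517 -0.3627  0.12  ]]
amber [[0.6226 0.0022 0.115 ]]
```

Six cells are clear: blue_0 is near1, red_0 far2 and yellow_0 near3, so blue_1 goes to far1, red_1 to near2 and yellow_1 to far3. From the corners, the tray centre is about (0.511, 0.238) with yaw −6.7°. I'm moving to the lamp knob at about (0.531, 0.234), gripping it and swinging the head to the right.

```bash
cat >> h.py <<'E'
from scipy.spatial.transform import Rotation as Ro
def Rz(d): return Ro.from_euler("z",d,degrees=True).as_matrix()
DOWN=np.diag([1.,-1,-1])
def down(yaw): return Rz(yaw)@DOWN
def to(p,R,s=None):
    """print the turn (tool axes), then the shift in tool axes AFTER the turn"""
    s=s or manip.state(); R0=s["orientation"]; print("at",np.round(s["eef_pos"],4),"t",round(s["clock"],2),"w",round(s["grip_width"],4),"F",np.round(s["contact_force"],1))
    print("rot",np.round(Ro.from_matrix(R0.T@R).as_rotvec(),3),"then dp",np.round(R.T@(np.array(p)-s["eef_pos"]),4), "| dp now",np.round(R0.T@(np.array(p)-s["eef_pos"]),4))
E
python3 -m jog '{"fingers":[100,100,100,100,100],"dp":[[0,0,-0.045],[0,0,-0.045],[0,0,-0.045],[0,0,-0.045],[0.012,-0.06,0]],"delta_rot":[[0,0,0.137],[0,0,0.137],[0,0,0.137],[0,0,0.137],[0,0,0]]}'
python3 -m jog '{"fingers":[100,100,100,100,100,100,100,100,100,100],"dp":[[0.012,-0.06,0],[0.012,-0.06,0],[0.012,-0.06,0],[0.012,-0.06,0],[0.012,-0.06,0],[0.012,-0.06,0],[0.012,-0.06,0],[0.012,-0.06,0],[0.012,-0.06,0],[0.012,-0.06,0]],"delta_rot":[[0,0,0],[0,0,0],[0,0,0],[0,0,0],[0,0,0],[0,0,0],[0,0,0],[0,0,0],[0,0,0],[0,0,0]]}'
python3 - <<'E'
from h import *
to([0.531,0.234,0.36],down(-6.4))
E
```

```text
clock: 0.72
eef_pos: [0.2921, -0.5341, 0.3592]
orientation: [[0.993, -0.117, 0.002], [-0.117, -0.993, -0.006], [0.003, 0.006, -1.0]]
contact_force: [0.6, 0.3, -0.3]
grip_width: 0.0938
clock: 1.98
eef_pos: [0.4796, 0.0534, 0.3554]
orientation: [[0.994, -0.113, 0.0], [-0.113, -0.994, -0.0], [0.0, 0.0, -1.0]]
contact_force: [0.6, -1.0, -0.1]
grip_width: 0.0938
at [0.4796 0.0534 0.3554] t 1.98 w 0.0938 F [ 0.6 -1.  -0.1]
rot [ 0.    -0.    -0.001] then dp [ 0.031  -0.1852 -0.0046] | dp now [ 0.0307 -0.1852 -0.0046]
```

```bash
python3 -m jog '{"fingers":[100,100,100,100],"dp":[[0.01,-0.06,0],[0.01,-0.06,0],[0.01,-0.06,0],[0,0,0]],"delta_rot":[[0,0,0],[0,0,0],[0,0,0],[0,0,0]]}'
python3 - <<'E'
from h import *
im=optics.read_camera("wrist"); C=optics.calibration("wrist"); cv2.imwrite("pics/w1.png",im)
np.save("w1.npy",C,allow_pickle=True)
to([0.531,0.234,0.26],down(-6.4)); print(proj("wrist",[[0.531,0.234,0.288],[0.531,0.234,0.235]],cal("wrist",C)), np.round(C["extrinsics"],3))
E
```

```text
clock: 2.48
eef_pos: [0.5293, 0.2299, 0.354]
orientation: [[0.994, -0.108, -0.003], [-0.108, -0.994, -0.0], [-0.003, 0.001, -1.0]]
contact_force: [0.3, -0.2, 0.3]
grip_width: 0.0939
at [0.5292 0.2281 0.3545] t 2.52 w 0.0936 F [ 0.2 -0.5 -0. ]
rot [0.001 0.002 0.001] then dp [ 0.0011 -0.0061  0.0945] | dp now [ 0.0013 -0.0062  0.0944]
[[311.17951546 198.58658717]
 [312.28972118 182.3834621 ]] [[-0.109 -0.952 -0.285  0.613]
 [-0.994  0.105  0.031  0.219]
 [ 0.     0.286 -0.958  0.563]
 [ 0.     0.     0.     1.   ]]
```

View pics/w1.png

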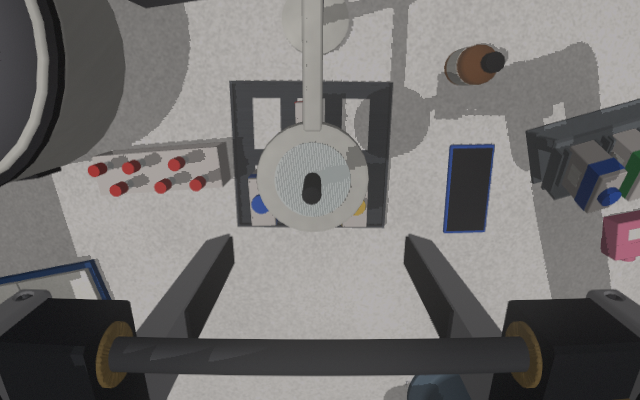

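The wrist view shows the knob at about (312,190), matching its predicted position. The tray is at (230–393, 82–228). I'm descending and gripping the knob.

```bash
python3 -m jog '{"fingers":[100,100,100,0,0,0,0,0,0],"dp":[[0.001,-0.006,0.04],[0,0,0.04],[0,0,0.028],[0,0,0],[0,0,0],[0,0,0],[0,0,0],[0,0,0],[0,0,0]],"delta_rot":[[0,0,0],[0,0,0],[0,0,0],[0,0,0],[0,0,0],[0,0,0],[0,0,0],[0,0,0],[0,0,0]]}' 15
python3 - <<'E'
from h import *
np.set_printoptions(precision=4,suppress=True)
C=cal("wrist",np.load("w1.npy",allow_pickle=True).item())
P=plane("wrist",[[230.5,82],[393,82],[385,228],[238,228]],0.010,C); print(P,P.mean(0)); 
# per-row moves for arc: turn a per row about tool z (world +), radius .18 about hinge lying 0.18 along +tool x
a=np.radians(8.5); print("chord in tool axes before turn", 0.18*(1-np.cos(a)), 0.18*np.sin(a))
to([0.531,0.234,0.247],down(-6.4))
E
```

```text
clock: 3.65
eef_pos: [0.5314, 0.2327, 0.2478]
orientation: [[0.994, -0.113, 0.0], [-0.113, -0.994, 0.0], [0.0, -0.0, -1.0]]
contact_force: [0.2, -1.7, -0.0]
grip_width: 0.0378
[[0.6414 0.3479 0.01  ]
 [0.6148 0.1073 0.01  ]
 [0.3837 0.1329 0.01  ]
 [0.4103 0.3764 0.01  ]] [0.5125 0.2411 0.01  ]
chord in tool axes before turn 0.0019771445948549714 0.026605694003329912
at [0.5314 0.2327 0.2478] t 3.65 w 0.0378 F [ 0.2 -1.7 -0. ]
rot [-0.    -0.    -0.001] then dp [-0.0005 -0.0012  0.0008] | dp now [-0.0005 -0.0012  0.0008]
```

```bash
python3 -m jog '{"fingers":[0,0,0,0,0],"dp":[[0,0,0],[0,0,0],[0,0,0],[0,0,0],[0.002,0.0265,0]],"delta_rot":[[0,0,0],[0,0,0],[0,0,0],[0,0,0],[0,0,-0.148]]}'
python3 -m jog '{"fingers":[0,0,0,0,0,0,0,0,0,0],"dp":[[0.002,0.0265,0],[0.002,0.0265,0],[0.002,0.0265,0],[0.002,0.0265,0],[0.002,0.0265,0],[0.002,0.0265,0],[0.002,0.0265,0],[0.002,0.0265,0],[0.002,0.0265,0],[0,0,0]],"delta_rot":[[0,0,-0.148],[0,0,-0.148],[0,0,-0.148],[0,0,-0.148],[0,0,-0.148],[0,0,-0.148],[0,0,-0.148],[0,0,-0.148],[0,0,-0.148],[0,0,0]]}'
```

```text
clock: 4.28
eef_pos: [0.5305, 0.2071, 0.2476]
orientation: [[0.999, 0.041, 0.001], [0.041, -0.999, 0.001], [0.001, -0.001, -1.0]]
contact_force: [6.6, 2.0, -2.2]
grip_width: 0.0155
clock: 5.52
eef_pos: [0.6756, 0.0378, 0.2476]
orientation: [[0.201, 0.979, 0.002], [0.979, -0.201, 0.003], [0.004, 0.001, -1.0]]
contact_force: [2.0, 5.5, -0.1]
grip_width: 0.0153
```

The lamp is now about 183 mm to the side of the tray centre. I'm releasing the knob, lifting and turning towards the rack.

```bash
python3 -m jog '{"fingers":[100,100,100,100,100,100,100,100,100,100],"dp":[[0,0,0],[0,0,0],[0,0,0],[0,0,-0.04],[0,0,-0.05],[0,0,0],[0,0,0],[0,0,0],[0,0,0],[0,0,0]],"delta_rot":[[0,0,0],[0,0,0],[0,0,0],[0,0,0],[0,0,0],[0,0,0.17],[0,0,0.17],[0,0,0.17],[0,0,0.17],[0,0,0.17]]}'
python3 - <<'E'
from h import *
to([0.40,-0.17,0.25],down(10.1))
E
```

```text
clock: 6.78
eef_pos: [0.6735, 0.0364, 0.3377]
orientation: [[0.872, 0.489, -0.0], [0.489, -0.872, -0.0], [-0.0, 0.0, -1.0]]
contact_force: [-0.3, 0.2, -0.6]
grip_width: 0.0942
at [0.6735 0.0364 0.3377] t 6.78 w 0.0942 F [-0.3  0.2 -0.6]
rot [0.    0.    0.335] then dp [-0.3055  0.1552  0.0877] | dp now [-0.3395  0.0462  0.0878]
```

```bash
python3 -m jog '{"fingers":[100,100,100,100,100,100,100,100,100,100],"dp":[[0,0,0],[0,0,0],[-0.051,0.026,0.013],[-0.051,0.026,0.013],[-0.051,0.026,0.013],[-0.051,0.026,0.013],[-0.051,0.026,0.013],[-0.051,0.026,0.013],[0,0,0],[0,0,0]],"delta_rot":[[0,0,0.1675],[0,0,0.1675],[0,0,0],[0,0,0],[0,0,0],[0,0,0],[0,0,0],[0,0.1745,0],[0,0.1745,0],[0,0.1745,0]]}'
python3 - <<'E'
from h import *
np.set_printoptions(precision=4,suppress=True)
RK=Rz(10.1)@Ro.from_euler("y",-30,degrees=True).as_matrix()@DOWN
im=optics.read_camera("wrist"); C=optics.calibration("wrist"); cv2.imwrite("pics/w2.png",im); np.save("w2.npy",C,allow_pickle=True)
to([0.405,-0.160,0.187],RK)
for c in ("blue","green","red","yellow"): print(c,blobs(im,c,60))
print(proj("wrist",[[.4398,-.1535,.126],[.4508,-.2174,.126],[.4629,-.2827,.126],[.4748,-.3498,.126]],cal("wrist",C)))
E
```

```text
clock: 8.02
eef_pos: [0.4018, -0.172, 0.2609]
orientation: [[0.851, 0.18, 0.494], [0.157, -0.984, 0.088], [0.502, 0.002, -0.865]]
contact_force: [-0.4, -0.3, -0.5]
grip_width: 0.0942
at [ 0.3992 -0.1724  0.257 ] t 8.07 w 0.094 F [-0.8 -0.5 -2.2]
rot [-0.001 -0.002 -0.001] then dp [-0.0282 -0.0112  0.0645] | dp now [-0.0283 -0.011   0.0645]
blue [([208.9, 205.0], 594, [162, 158, 82, 108]), ([307.4, 168.9], 112, [289, 167, 35, 5]), ([306.2, 208.1], 566, [293, 195, 27, 27])]
green [([368.8, 209.2], 500, [356, 197, 26, 25])]
red [([58.1, 89.1], 717, [24, 61, 53, 52]), ([38.4, 74.4], 368, [27, 64, 24, 21]), ([416.9, 189.3], 459, [406, 168, 44, 65]), ([432.8, 208.9], 590, [419, 196, 29, 27])]
yellow [([627.5, 126.2], 1563, [610, 88, 30, 77]), ([570.9, 129.8], 1603, [547, 108, 48, 44]), ([67.2, 169.9], 659, [49, 141, 35, 56]), ([43.0, 159.4], 436, [31, 149, 25, 22]), ([474.8, 195.6], 652, [464, 169, 45, 68]), ([496.9, 209.2], 595, [483, 196, 29, 27]), ([107.0, 359.8], 897, [96, 322, 30, 66]), ([529.0, 357.3], 938, [507, 322, 36, 66])]
[[307.6443 207.0271]
 [371.6366 207.3647]
 [436.5334 206.8525]
 [501.6261 206.7898]]
```

View pics/w2.png

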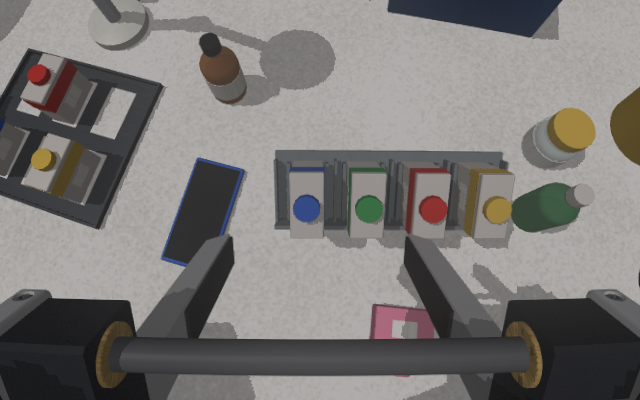

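The wrist view shows the caps in a level line: blue (306,208), green (369,209), red (433,209) and yellow (497,209), so the rack yaw and the 30° lean agree. I'll get the depth from the 198 mm blue–yellow pitch, then grasp blue.

```bash
cat > g.py <<'E'
from h import *
np.set_printoptions(precision=4,suppress=True)
RK=Rz(10.1)@Ro.from_euler("y",-30,degrees=True).as_matrix()@DOWN; u=-RK[:,2]
E
python3 - <<'E'
from g import *
C=cal("wrist",np.load("w2.npy",allow_pickle=True).item())
o,r=ray("wrist",[[306.2,208.1],[368.8,209.2],[432.8,208.9],[496.9,209.2]],C)
r=r/(-(r@u))[:,None]   # unit depth along -u
k=0.198/np.linalg.norm(r[3]-r[0]); P=o+k*r; print("pitch depth",k); print(P)
o2,q=ray("top",[[358.5,240.2],[420.1,230.9]]); print("tri", tri(o,r[0],o2,q[0]), tri(o,r[3],o2,q[1]))
print("mean",P.mean(0),"dir yaw",np.degrees(np.arctan2(-(P[0]-P[3])[0],(P[0]-P[3])[1])))
E
```

```text
pitch depth 0.3468611808026015
[[ 0.4392 -0.152   0.1222]
 [ 0.4494 -0.2153  0.1216]
 [ 0.4612 -0.2803  0.1217]
 [ 0.4727 -0.3471  0.1215]]
tri (array([ 0.4389, -0.153 ,  0.1287]), np.float64(0.002257556460442185)) (array([ 0.4773, -0.3549,  0.1053]), np.float64(0.00039080293761624765))
mean [ 0.4556 -0.2487  0.1218] dir yaw 9.740548646534378
```

```bash
python3 -m jog '{"fingers":[57,57,57,57,57],"dp":[[-0.015,-0.006,0.03],[-0.015,-0.006,0.03],[0,0,0.037],[0,0,0],[0,0,0]],"delta_rot":[[0,0,0],[0,0,0],[0,0,0],[0,0,0],[0,0,0]]}'
python3 - <<'E'
from g import *
p=np.array([.439,-.1525,.123]); to(p-0.055*u,RK)
im=optics.read_camera("wrist"); cv2.imwrite("pics/w3.png",im); print([b for b in blobs(im,"blue",60)], proj("wrist",[p]))
E
```

```text
clock: 8.7
eef_pos: [0.4219, -0.156, 0.1624]
orientation: [[0.854, 0.182, 0.488], [0.158, -0.983, 0.09], [0.496, 0.001, -0.868]]
contact_force: [0.3, -0.4, 0.1]
grip_width: 0.0536
at [ 0.4219 -0.156   0.1624] t 8.7 w 0.0536 F [ 0.3 -0.4  0.1]
rot [-0.003  0.004  0.006] then dp [-0.0046 -0.0004  0.0979] | dp now [-0.0042 -0.0002  0.0979]
[([191.3, 225.0], 1344, [132, 146, 105, 145]), ([318.7, 156.6], 195, [295, 154, 49, 7]), ([318.4, 210.2], 1096, [300, 192, 38, 37])] [[317.588  215.0401]]
```

```bash
python3 -m jog '{"fingers":[57,57,57,57,57],"dp":[[-0.002,0,0.04],[0,0,0.03],[0,0,0.02],[0,0,0.008],[0,0,0]],"delta_rot":[[0,0,0],[0,0,0],[0,0,0],[0,0,0],[0,0,0]]}'
python3 -m jog '{"fingers":[20,20,20,20,20,20],"dp":[[0,0,0],[0,0,0],[0,0,0],[0,0,0],[0,0,0],[0,0,0]],"delta_rot":[[0,0,0],[0,0,0],[0,0,0],[0,0,0],[0,0,0],[0,0,0]]}' 30
```

```text
clock: 9.38
eef_pos: [0.468, -0.1476, 0.0757]
orientation: [[0.854, 0.181, 0.489], [0.157, -0.983, 0.09], [0.497, -0.0, -0.868]]
contact_force: [0.7, -0.0, 0.4]
grip_width: 0.0536
clock: 10.12
eef_pos: [0.4679, -0.1476, 0.0758]
orientation: [[0.853, 0.181, 0.489], [0.157, -0.983, 0.09], [0.497, 0.0, -0.868]]
contact_force: [-5.5, 0.4, 5.5]
grip_width: 0.0358
```

```bash
python3 -m jog '{"fingers":[20,20,20,20,20,20,20,20,20],"dp":[[0,0,-0.03],[0,0,-0.045],[0,0,-0.05],[0,0,-0.02],[0,0,0],[0,0,0],[0,0,0],[0,0,0],[0,0,0]],"delta_rot":[[0,0,0],[0,0,0],[0,0,0],[0,-0.175,0],[0,-0.175,0],[0,-0.175,0],[0,0,0.146],[0,0,0.146],[0,0,0]]}'
python3 - <<'E'
from g import *
im=optics.read_camera("wrist"); C=optics.calibration("wrist"); cv2.imwrite("pics/w4.png",im); np.save("w4.npy",C,allow_pickle=True)
s=manip.state(); to([.5721,.3024,.20],down(-6.7),s)
b=[b for b in blobs(im,"blue",400)]; print(b)
R=s["orientation"];t=s["eef_pos"]
cap=min(b,key=lambda b:abs(b[0][0]-320))[0]
print("expected cap px",proj("wrist",[t-0.055*R[:,2]],cal("wrist",C)),"got",cap)
print("cap in tool frame at z=-.055:",R.T@(plane("wrist",[cap],(t-0.055*R[:,2])[2],cal("wrist",C))[0]-t))
E
```

```text
clock: 11.25
eef_pos: [0.3965, -0.1597, 0.2]
orientation: [[0.994, -0.108, -0.007], [-0.108, -0.994, 0.001], [-0.007, -0.0, -1.0]]
contact_force: [0.2, -0.7, -2.4]
grip_width: 0.0357
at [ 0.3965 -0.1599  0.2002] t 11.3 w 0.0357 F [-0.1  0.1 -3.1]
rot [0.    0.007 0.009] then dp [ 0.1205 -0.4796  0.0002] | dp now [ 0.125  -0.4784 -0.0007]
[([188.6, 139.2], 1183, [142, 81, 77, 131]), ([318.8, 271.4], 2724, [290, 242, 59, 59])]
expected cap px [[318.7152 273.5549]] got [318.8, 271.4]
cap in tool frame at z=-.055: [ 0.0012  0.     -0.055 ]
```

```bash
python3 -m jog '{"fingers":[20,20,20,20,20,20,20,20,20,20],"dp":[[0.005,-0.02,0],[0.014,-0.054,0],[0.015,-0.058,0],[0.015,-0.06,0],[0.015,-0.06,0],[0.015,-0.06,0],[0.015,-0.06,0],[0.015,-0.058,0],[0.01,-0.03,0],[0,0,0]],"delta_rot":[[0,0.007,0.01],[0,0,0],[0,0,0],[0,0,0],[0,0,0],[0,0,0],[0,0,0],[0,0,0],[0,0,0],[0,0,0]]}'
python3 - <<'E'
from g import *
im=optics.read_camera("wrist"); C=optics.calibration("wrist"); cv2.imwrite("pics/w5.png",im); np.save("w5.npy",C,allow_pickle=True)
s=manip.state(); to([.5721,.3024,.035],down(-6.7),s)
E
```

```text
clock: 12.55
eef_pos: [0.5698, 0.2838, 0.1998]
orientation: [[0.993, -0.116, 0.0], [-0.116, -0.993, -0.001], [0.0, 0.001, -1.0]]
contact_force: [0.0, -0.8, -2.5]
grip_width: 0.0356
at [0.5695 0.2825 0.1998] t 12.6 w 0.0356 F [-0.1 -0.3 -2.6]
rot [ 0.002 -0.    -0.001] then dp [ 0.0002 -0.02    0.1648] | dp now [ 0.0002 -0.0203  0.1648]
```

View pics/w5.png

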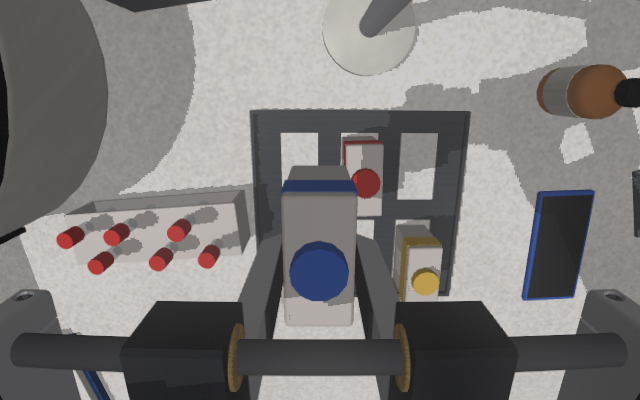

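The blue cassette is held square (cap at (319,271)). The free far3 rectangle is at (400–438, 133–199), far1 at (281–318, 133+), and the tray's far corners are (250,111) and (470,111). I'll measure the tray again from this view.

Run:
```python
from g import *
im=cv2.imread("pics/w5.png"); C=cal("wrist",np.load("w5.npy",allow_pickle=True).item())
m=(cv2.cvtColor(im,cv2.COLOR_BGR2GRAY)>110).astype(np.uint8)
n,l,st,ce=cv2.connectedComponentsWithStats(m)
i=l[170,418]; q=np.argwhere(l==i)[:,::-1]; print(st[i])
r=cv2.minAreaRect(plane("wrist",q,0.004,C)[:,:2].astype(np.float32)); print("far3 rect",r)
a=plane("wrist",[[250,111],[470,111]],0.010,C); print("far corners",a)
c=np.array([.5125,.241]);X=Rz(-6.7)[:2,0];Y=Rz(-6.7)[:2,1]
print("pred far3",c+.052*X-.068*Y,"corners",c+.116*X+.122*Y,c+.116*X-.122*Y)
for nm,px in(("red0",[365,183]),("yellow0",[425,283])): print(nm,plane("wrist",[px],.084,C))
```

```text
[ 397  133   41   67 2401]
far3 rect ((0.55716872215271, 0.16915661096572876), (0.0428888276219368, 0.07813838124275208), 83.30009460449219)
far corners [[0.6421 0.3496 0.01  ]
 [0.6148 0.1089 0.01  ]]
pred far3 [0.5562 0.1674] corners [0.6419 0.3486] [0.6135 0.1063]
red0 [[0.5662 0.2391 0.084 ]]
yellow0 [[0.4528 0.1856 0.084 ]]
```

```bash
python3 -m jog '{"fingers":[20,20,20,20,20,20,20,20,20,20],"dp":[[0,-0.022,0],[0,0,0],[0,0,0.03],[0,0,0.04],[0,0,0.04],[0,0,0.03],[0,0,0.015],[0,0,0.005],[0,0,0],[0,0,0]],"delta_rot":[[0,0,0],[0,0,0],[0,0,0],[0,0,0],[0,0,0],[0,0,0],[0,0,0],[0,0,0],[0,0,0],[0,0,0]]}'
python3 -m jog '{"fingers":[20,20,20],"dp":[[0,0,0.002],[0,0,0.002],[0,0,0]],"delta_rot":[[0,0,0],[0,0,0],[0,0,0]]}'
```

```text
clock: 13.85
eef_pos: [0.5739, 0.3044, 0.0422]
orientation: [[0.993, -0.12, 0.004], [-0.12, -0.993, -0.0], [0.004, -0.0, -1.0]]
contact_force: [-0.9, 0.6, -2.6]
grip_width: 0.0358
clock: 14.22
eef_pos: [0.5725, 0.304, 0.0363]
orientation: [[0.993, -0.12, 0.001], [-0.12, -0.993, -0.001], [0.001, 0.001, -1.0]]
contact_force: [0.3, -0.4, -2.4]
grip_width: 0.0358
```

```bash
python3 -m jog '{"fingers":[20,20,20,20],"dp":[[0,0,0.002],[0,0,0.002],[0,0,0.001],[0,0,0]],"delta_rot":[[0,0,0],[0,0,0],[0,0,0],[0,0,0]]}'
```

```text
clock: 14.72
eef_pos: [0.5726, 0.304, 0.0314]
orientation: [[0.993, -0.12, 0.001], [-0.12, -0.993, -0.001], [0.001, 0.001, -1.0]]
contact_force: [0.2, 0.1, -1.9]
grip_width: 0.0357
```

```bash
python3 -m jog '{"fingers":[20,20,20,20],"dp":[[0,0,0.001],[0,0,0.001],[0,0,0.001],[0,0,0]],"delta_rot":[[0,0,0],[0,0,0],[0,0,0],[0,0,0]]}'
```

```text
clock: 15.22
eef_pos: [0.5726, 0.304, 0.0284]
orientation: [[0.993, -0.12, 0.001], [-0.12, -0.993, -0.001], [0.001, 0.001, -1.0]]
contact_force: [-0.6, 0.2, -2.4]
grip_width: 0.0357
```

```bash
python3 -m jog '{"fingers":[20,20,20,20,20],"dp":[[0,0,0.001],[0,0,0.001],[0,0,0.001],[0,0,0.001],[0,0,0]],"delta_rot":[[0,0,0],[0,0,0],[0,0,0],[0,0,0],[0,0,0]]}'
```

```text
clock: 15.85
eef_pos: [0.5727, 0.304, 0.0244]
orientation: [[0.993, -0.12, 0.001], [-0.12, -0.993, -0.001], [0.001, 0.001, -1.0]]
contact_force: [0.0, -0.2, -2.6]
grip_width: 0.0361
```

```bash
python3 -m jog '{"fingers":[20,20,20,20],"dp":[[0,0,0.001],[0,0,0.001],[0,0,0],[0,0,0]],"delta_rot":[[0,0,0],[0,0,0],[0,0,0],[0,0,0]]}'
python3 - <<'E'
from g import *
im=optics.read_camera("wrist"); b=[b for b in blobs(im,"blue",400)];print(b)
s=manip.state();R=s["orientation"];t=s["eef_pos"];print(t,s["contact_force"])
for d in(.05,.055,.06):
  print(d,proj("wrist",[t-d*R[:,2],t-d*R[:,2]+.014*R[:,1],t-d*R[:,2]-.014*R[:,1]])[:,0])
E
```

```text
clock: 16.35
eef_pos: [0.573, 0.3041, 0.023]
orientation: [[0.993, -0.12, 0.002], [-0.12, -0.993, -0.001], [0.002, 0.001, -1.0]]
contact_force: [0.6, -0.3, 1.3]
grip_width: 0.0358
[([318.8, 185.3], 806, [281, 180, 76, 15]), ([318.8, 271.1], 2747, [290, 241, 59, 60])]
[0.573  0.3041 0.023 ] [-0.3361 -0.3919  2.5483]
0.05 [318.7406 346.9986 290.4851]
0.055 [318.7349 347.7717 289.7005]
0.06 [318.7287 348.5879 288.8723]
```

Contact was felt at TCP z 0.023 (about 5 N of support). I'm releasing to 57 % and lifting.

```bash
python3 -m jog '{"fingers":[57,57,57,57,57,57,57,57,57],"dp":[[0,0,0],[0,0,0],[0,0,-0.005],[0,0,-0.03],[0,0,-0.05],[0,0,-0.06],[0,0.03,-0.06],[0,0.03,-0.02],[0,0,0]],"delta_rot":[[0,0,0],[0,0,0],[0,0,0],[0,0,0],[0,0,0],[0,0,0],[0,0,0],[0,0,0],[0,0,0]]}'
python3 - <<'E'
from g import *
im=optics.read_camera("wrist"); C=optics.calibration("wrist"); cv2.imwrite("pics/w6.png",im)
for c in("blue","red","yellow"):
  for b in blobs(im,c,150):
    if 180<b[0][0]<520: print(c,b,plane("wrist",[b[0]],.084,cal("wrist",C)))
to([0.42,-0.33,0.24],down(9.9))
E
```

```text
clock: 17.52
eef_pos: [0.5669, 0.2459, 0.2465]
orientation: [[0.993, -0.122, 0.006], [-0.122, -0.993, 0.0], [0.006, -0.001, -1.0]]
contact_force: [-0.9, -0.2, -1.1]
grip_width: 0.0536
blue ([264.6, 172.2], 502, [252, 160, 26, 25]) [[0.5754 0.3033 0.084 ]]
blue ([504.4, 225.9], 852, [482, 182, 62, 103]) [[0.4827 0.0463 0.084 ]]
blue ([268.9, 227.2], 176, [251, 224, 33, 16]) [[0.5133 0.3087 0.084 ]]
blue ([273.0, 263.7], 168, [267, 252, 12, 23]) [[0.4685 0.3112 0.084 ]]
red ([324.7, 174.4], 513, [312, 162, 26, 26]) [[0.5653 0.2404 0.084 ]]
red ([188.5, 240.7], 267, [179, 231, 20, 20]) [[0.5078 0.4021 0.084 ]]
yellow ([372.9, 238.5], 289, [363, 224, 33, 58]) [[0.486  0.1953 0.084 ]]
yellow ([192.3, 368.5], 442, [186, 334, 18, 57]) [[0.3316 0.4395 0.084 ]]
yellow ([447.4, 367.7], 221, [441, 339, 11, 52]) [[0.2937 0.1124 0.084 ]]
at [0.5658 0.2466 0.2442] t 17.57 w 0.0536 F [ 0.7 -0.2  0.3]
rot [ 0.    -0.003 -0.294] then dp [-0.2428  0.5429  0.0042] | dp now [-0.0751  0.59    0.0039]
```

blue_1 stands at (0.575, 0.303), about 3 mm from far1. Next is yellow_1.

```bash
python3 -m jog '{"fingers":[57,57,57,57,57,57,57,57],"dp":[[0,0.03,0],[0,0.04,0],[-0.025,0.05,0],[-0.03,0.054,0],[-0.03,0.054,0],[-0.03,0.054,0],[-0.03,0.054,0],[-0.03,0.054,0]],"delta_rot":[[0,0,-0.147],[0,0,-0.147],[0,0,0],[0,0,0],[0,0,0],[0,0,0],[0,0,0],[0,0,0]]}'
python3 -m jog '{"fingers":[57,57,57,57,57,57,57],"dp":[[-0.03,0.054,0],[-0.03,0.054,0],[-0.01,0.045,0],[0,0,0],[0,0,0],[0,0,0],[0,0,0]],"delta_rot":[[0,0,0],[0,0,0],[0,0,0],[0,0.175,0],[0,0.175,0],[0,0.174,0],[0,0,0]]}'
python3 - <<'E'
from g import *
p=np.array([.473,-.348,.1285]); to(p+.04*u,RK)
C=cal("wrist");im=optics.read_camera("wrist")
print([b for b in blobs(im,"yellow",250) if b[0][1]<320], [b for b in blobs(im,"red",250)],"exp Y,R",proj("wrist",[p,[.4612,-.283,.1285]],C))
E
```

```text
clock: 18.58
eef_pos: [0.445, -0.1691, 0.2419]
orientation: [[0.985, 0.174, -0.001], [0.174, -0.985, 0.001], [-0.001, -0.001, -1.0]]
contact_force: [0.7, 0.7, -0.2]
grip_width: 0.0535
clock: 19.45
eef_pos: [0.4018, -0.3306, 0.2404]
orientation: [[0.854, 0.169, 0.492], [0.144, -0.986, 0.089], [0.5, -0.005, -0.866]]
contact_force: [0.1, -0.1, 0.8]
grip_width: 0.0533
at [ 0.4018 -0.3306  0.2404] t 19.45 w 0.0533 F [ 0.1 -0.1  0.8]
rot [-0.001  0.    -0.008] then dp [0.0021 0.0297 0.0904] | dp now [0.0024 0.0298 0.0904]
[([575.9, 87.1], 9024, [520, 2, 120, 138]), ([458.9, 97.3], 1731, [435, 74, 49, 47]), ([349.0, 176.2], 621, [336, 162, 28, 29])] [([615.6, 33.1], 3547, [582, 0, 58, 86]), ([279.9, 176.6], 619, [266, 163, 28, 28])] exp Y,R [[349.2983 178.6138]
 [281.6605 179.2895]]
```

```bash
python3 -m jog '{"fingers":[57,57,57,57,57,57,57,57,57,57],"dp":[[0.002,0.015,0.03],[0.002,0.015,0.03],[0,0,0.03],[0,0,0],[0,0,0.035],[0,0,0.035],[0,0,0.02],[0,0,0.007],[0,0,0],[0,0,0]],"delta_rot":[[0,0,-0.008],[0,0,0],[0,0,0],[0,0,0],[0,0,0],[0,0,0],[0,0,0],[0,0,0],[0,0,0],[0,0,0]]}'
python3 -m jog '{"fingers":[20,20,20,20,20,20],"dp":[[0,0,0],[0,0,0],[0,0,0],[0,0,0],[0,0,0],[0,0,0]],"delta_rot":[[0,0,0],[0,0,0],[0,0,0],[0,0,0],[0,0,0],[0,0,0]]}' 30
```

```text
clock: 20.75
eef_pos: [0.505, -0.345, 0.0855]
orientation: [[0.85, 0.18, 0.495], [0.159, -0.984, 0.084], [0.502, 0.007, -0.865]]
contact_force: [0.2, 0.6, 0.1]
grip_width: 0.0535
clock: 21.5
eef_pos: [0.5046, -0.3444, 0.0845]
orientation: [[0.851, 0.18, 0.494], [0.159, -0.984, 0.086], [0.501, 0.005, -0.865]]
contact_force: [-4.1, 1.1, 5.7]
grip_width: 0.0356
```

```bash
python3 -m jog '{"fingers":[20,20,20,20,20,20,20,20,20,20],"dp":[[0,0,-0.03],[0,0,-0.045],[0,0,-0.05],[0,0,-0.01],[0,0,0],[0,0,0],[0,0,0],[0,-0.03,0],[0,-0.055,0],[0,-0.06,0]],"delta_rot":[[0,0,0],[0,0,0],[0,0,0],[0,-0.175,0],[0,-0.175,0],[0,-0.174,0],[0,0,0.146],[0,0,0.146],[0,0,0],[0,0,0]]}'
python3 - <<'E'
from g import *
im=optics.read_camera("wrist"); C=cal("wrist")
s=manip.state(); to([.5567,.1691,.20],down(-6.7),s); R=s["orientation"];t=s["eef_pos"]
cap=[b for b in blobs(im,"yellow",800) if abs(b[0][0]-320)<40]; print(cap)
print("cap in tool frame:",R.T@(plane("wrist",[cap[0][0]],(t-0.055*R[:,2])[2],C)[0]-t))
E
```

```text
clock: 22.75
eef_pos: [0.4494, -0.2099, 0.1991]
orientation: [[0.994, -0.112, 0.001], [-0.112, -0.994, -0.004], [0.002, 0.003, -1.0]]
contact_force: [0.7, -0.2, -2.8]
grip_width: 0.0358
at [ 0.4497 -0.2033  0.1987] t 22.8 w 0.0354 F [ 2.5  4.6 -2.1]
rot [-0.002 -0.001  0.01 ] then dp [ 0.0628 -0.3823 -0.0013] | dp now [ 0.0666 -0.3817 -0.0006]
[([317.8, 193.7], 824, [283, 188, 72, 15]), ([319.3, 276.0], 2508, [292, 247, 56, 58])]
cap in tool frame: [ 0.04   -0.0005 -0.055 ]
```

```bash
python3 -m jog '{"fingers":[20,20,20,20,20,20,20,20,20],"dp":[[0,-0.055,0],[0,-0.06,0],[0,-0.06,0],[0.01,-0.06,0],[0.02,-0.058,0],[0.02,-0.055,0],[0.012,-0.025,0],[0,0,0],[0,0,0]],"delta_rot":[[0,0,0.01],[0,0,0],[0,0,0],[0,0,0],[0,0,0],[0,0,0],[0,0,0],[0,0,0],[0,0,0]]}'
python3 - <<'E'
from g import *
to([.5577,.1692,.030],down(-6.7))
E
```

```text
clock: 23.92
eef_pos: [0.5551, 0.1508, 0.1978]
orientation: [[0.993, -0.121, 0.0], [-0.121, -0.993, -0.005], [0.001, 0.005, -1.0]]
contact_force: [0.5, -0.8, -2.1]
grip_width: 0.036
at [0.5551 0.1508 0.1978] t 23.93 w 0.036 F [ 0.5 -0.8 -2.1]
rot [ 0.005 -0.001 -0.004] then dp [ 0.0005 -0.0186  0.1678] | dp now [ 0.0002 -0.0195  0.1678]
```

```bash
python3 -m jog '{"fingers":[20,20,20,20,20,20,20,20,20,20],"dp":[[0,-0.019,0],[0,0,0],[0,0,0.03],[0,0,0.04],[0,0,0.04],[0,0,0.03],[0,0,0.015],[0,0,0.005],[0,0,0],[0,0,0]],"delta_rot":[[0.005,0,-0.003],[0,0,0],[0,0,0],[0,0,0],[0,0,0],[0,0,0],[0,0,0],[0,0,0],[0,0,0],[0,0,0]]}'
python3 -m jog '{"fingers":[20,20,20,20,20],"dp":[[0,0,0.002],[0,0,0.001],[0,0,0.001],[0,0,0],[0,0,0]],"delta_rot":[[0,0,0],[0,0,0],[0,0,0],[0,0,0],[0,0,0]]}'
```

```text
clock: 25.18
eef_pos: [0.5596, 0.1703, 0.04]
orientation: [[0.993, -0.118, 0.005], [-0.118, -0.993, 0.0], [0.005, -0.001, -1.0]]
contact_force: [-0.0, 0.8, -1.3]
grip_width: 0.0358
clock: 25.8
eef_pos: [0.5585, 0.1702, 0.0346]
orientation: [[0.993, -0.118, 0.003], [-0.118, -0.993, 0.0], [0.003, -0.0, -1.0]]
contact_force: [0.7, 0.1, -1.0]
grip_width: 0.0358
```

```bash
python3 -m jog '{"fingers":[20,20,20,20],"dp":[[0,0,0.001],[0,0,0.001],[0,0,0],[0,0,0]],"delta_rot":[[0,0,0],[0,0,0],[0,0,0],[0,0,0]]}'
```

```text
clock: 26.3
eef_pos: [0.5585, 0.1702, 0.0326]
orientation: [[0.993, -0.118, 0.003], [-0.118, -0.993, 0.0], [0.003, -0.0, -1.0]]
contact_force: [-0.5, -0.6, -1.9]
grip_width: 0.0358
```

```bash
python3 -m jog '{"fingers":[20,20,20,20],"dp":[[0,0,0.001],[0,0,0.001],[0,0,0],[0,0,0]],"delta_rot":[[0,0,0],[0,0,0],[0,0,0],[0,0,0]]}'
```

```text
clock: 26.8
eef_pos: [0.5585, 0.1702, 0.0306]
orientation: [[0.993, -0.118, 0.003], [-0.118, -0.993, 0.0], [0.003, -0.0, -1.0]]
contact_force: [-0.5, -0.4, -1.3]
grip_width: 0.0358
```

```bash
python3 -m jog '{"fingers":[20,20,20,20],"dp":[[0,0,0.001],[0,0,0.001],[0,0,0],[0,0,0]],"delta_rot":[[0,0,0],[0,0,0],[0,0,0],[0,0,0]]}'
```

```text
clock: 27.3
eef_pos: [0.5593, 0.1702, 0.0295]
orientation: [[0.993, -0.118, 0.004], [-0.118, -0.993, 0.0], [0.004, -0.001, -1.0]]
contact_force: [-1.0, -0.7, 6.1]
grip_width: 0.0359
```

```bash
python3 -m jog '{"fingers":[20,20,20,20],"dp":[[0,0,0.001],[0,0,0.0005],[0,0,0],[0,0,0]],"delta_rot":[[0,0,0],[0,0,0],[0,0,0],[0,0,0]]}'
```

```text
clock: 27.8
eef_pos: [0.5595, 0.1705, 0.0294]
orientation: [[0.993, -0.117, 0.004], [-0.117, -0.993, 0.0], [0.004, -0.001, -1.0]]
contact_force: [-4.3, -0.1, 12.3]
grip_width: 0.0359
```

Contact at TCP z 0.0295, as predicted. I'm releasing and checking.

```bash
python3 -m jog '{"fingers":[57,57,57,57,57,57,57,57,57],"dp":[[0,0,-0.001],[0,0,0],[0,0,0],[0,0,-0.03],[0,0,-0.05],[0,0,-0.06],[-0.03,0,-0.05],[-0.03,0,-0.02],[0,0,0]],"delta_rot":[[0,0,0],[0,0,0],[0,0,0],[0,0,0],[0,0,0],[0,0,0],[0,0,0],[0,0,0],[0,0,0]]}'
python3 - <<'E'
from g import *
im=optics.read_camera("wrist"); C=optics.calibration("wrist"); cv2.imwrite("pics/w7.png",im)
for c in("blue","red","yellow"):
  for b in blobs(im,c,150):
    if 160<b[0][0]<520 and b[0][1]<330: print(c,b,plane("wrist",[b[0]],.084,cal("wrist",C)))
to([0.40,-0.29,0.24],down(10.1))
E
```

```text
clock: 28.92
eef_pos: [0.4985, 0.1777, 0.2399]
orientation: [[0.993, -0.117, 0.007], [-0.117, -0.993, 0.001], [0.007, -0.001, -1.0]]
contact_force: [0.4, 0.8, 1.0]
grip_width: 0.0537
blue ([212.4, 124.6], 215, [209, 97, 8, 53]) [[0.564 0.278 0.084]]
blue ([187.5, 116.2], 597, [174, 103, 28, 27]) [[0.5754 0.3016 0.084 ]]
blue ([459.3, 185.6], 898, [435, 138, 62, 111]) [[0.4711 0.0306 0.084 ]]
blue ([209.3, 189.9], 265, [182, 177, 39, 45]) [[0.4971 0.2947 0.084 ]]
blue ([194.7, 215.8], 486, [182, 204, 26, 24]) [[0.4703 0.3166 0.084 ]]
red ([250.6, 118.6], 591, [237, 105, 28, 28]) [[0.5651 0.2385 0.084 ]]
yellow ([317.6, 120.4], 573, [305, 107, 27, 27]) [[0.5553 0.1721 0.084 ]]
yellow ([316.7, 217.0], 494, [305, 205, 25, 25]) [[0.4538 0.185  0.084 ]]
at [0.4984 0.1774 0.2381] t 28.98 w 0.0536 F [-0.6  0.7 -0. ]
rot [-0.    -0.004 -0.294] then dp [-0.1789  0.4429 -0.0019] | dp now [-0.0429  0.4757 -0.0024]
```

View pics/w7.png

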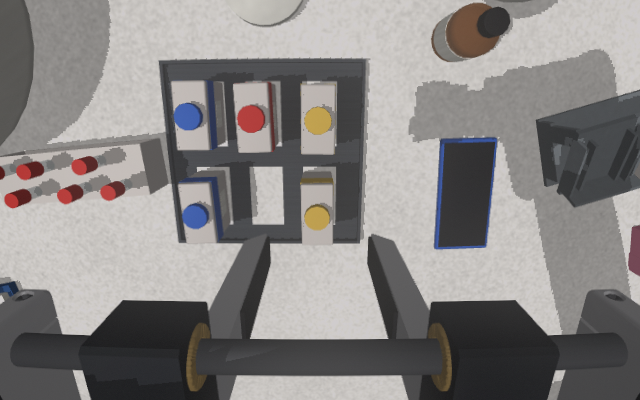

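The tray view shows blue_1 (188,116), red_0 (251,119), yellow_1 (318,120), blue_0 (195,216) and yellow_0 (317,217) all square, with the free near2 rectangle at (250–284, 167–224). Now red_1.

```bash
python3 -m jog '{"fingers":[57,57,57,57,57,57,57,57],"dp":[[0,0,0],[0,0.04,0],[-0.027,0.05,0],[-0.027,0.056,0],[-0.027,0.056,0],[-0.027,0.056,0],[-0.027,0.056,0],[-0.027,0.056,0]],"delta_rot":[[0,0,-0.147],[0,0,-0.147],[0,0,0],[0,0,0],[0,0,0],[0,0,0],[0,0,0],[0,0,0]]}'
python3 -m jog '{"fingers":[57,57,57,57,57,57],"dp":[[-0.024,0.052,0],[0,0,0],[0,0,0],[0,0,0],[0,0,0],[0,0,0]],"delta_rot":[[0,0,0],[0,0.175,0],[0,0.175,0],[0,0.174,0],[0,0,0],[0,0,0]]}'
python3 - <<'E'
from g import *
p=np.array([.4612,-.283,.1285]); to(p+.04*u+.0015*RK[:,0],RK)
C=cal("wrist");im=optics.read_camera("wrist")
print([b for b in blobs(im,"red",250)],"exp",proj("wrist",[p],C))
w=cv2.imread("pics/w7.png")
E
```

```text
clock: 29.98
eef_pos: [0.3967, -0.2181, 0.2358]
orientation: [[0.985, 0.174, 0.001], [0.174, -0.985, 0.002], [0.001, -0.002, -1.0]]
contact_force: [0.3, -0.2, -0.4]
grip_width: 0.0538
clock: 30.72
eef_pos: [0.3833, -0.2717, 0.2372]
orientation: [[0.852, 0.175, 0.493], [0.151, -0.985, 0.088], [0.501, -0.001, -0.865]]
contact_force: [-0.6, -0.2, 0.7]
grip_width: 0.0539
at [ 0.3833 -0.2717  0.2372] t 30.73 w 0.0539 F [-0.6 -0.2  0.7]
rot [-0.    -0.001 -0.001] then dp [0.0119 0.0247 0.0915] | dp now [0.0118 0.0248 0.0915]
[([341.9, 168.0], 626, [328, 154, 29, 29])] exp [[344.221  170.5212]]
```

```bash
python3 -m jog '{"fingers":[57,57,57,57,57,57,57,57,57,57],"dp":[[0.006,0.0115,0.03],[0.006,0.0115,0.03],[0,0,0.03],[0,0,0],[0,0,0.035],[0,0,0.035],[0,0,0.02],[0,0,0.007],[0,0,0],[0,0,0]],"delta_rot":[[0,0,0],[0,0,0],[0,0,0],[0,0,0],[0,0,0],[0,0,0],[0,0,0],[0,0,0],[0,0,0],[0,0,0]]}'
python3 -m jog '{"fingers":[20,20,20,20,20,20],"dp":[[0,0,0],[0,0,0],[0,0,0],[0,0,0],[0,0,0],[0,0,0]],"delta_rot":[[0,0,0],[0,0,0],[0,0,0],[0,0,0],[0,0,0],[0,0,0]]}' 30
python3 -m jog '{"fingers":[20,20,20,20,20,20,20,20,20,20],"dp":[[0,0,-0.03],[0,0,-0.045],[0,0,-0.05],[0,0,-0.01],[0,0,0],[0,0,0],[0,0,0],[0,-0.03,0],[0,-0.055,0],[0,-0.06,0]],"delta_rot":[[0,0,0],[0,0,0],[0,0,0],[0,-0.175,0],[0,-0.175,0],[0,-0.174,0],[0,0,0.147],[0,0,0.147],[0,0,0],[0,0,0]]}'
python3 - <<'E'
from g import *
im=optics.read_camera("wrist")
s=manip.state(); to([.4614,.2488,.20],down(-6.7),s)
print([b for b in blobs(im,"red",800) if abs(b[0][0]-320)<40])
w=cv2.imread("pics/w7.png"); m=(cv2.cvtColor(w,cv2.COLOR_BGR2GRAY)>110).astype(np.uint8); n,l,st,ce=cv2.connectedComponentsWithStats(m); print("near2 px",st[l[195,268]])
E
```

```text
clock: 32.02
eef_pos: [0.4904, -0.2767, 0.0834]
orientation: [[0.851, 0.175, 0.496], [0.152, -0.985, 0.086], [0.503, 0.002, -0.864]]
contact_force: [0.5, 0.2, 0.6]
grip_width: 0.0538
clock: 32.78
eef_pos: [0.49, -0.2762, 0.0824]
orientation: [[0.851, 0.175, 0.495], [0.152, -0.985, 0.087], [0.503, 0.001, -0.865]]
contact_force: [-5.1, 1.1, 5.4]
grip_width: 0.0357
clock: 34.02
eef_pos: [0.4355, -0.1419, 0.1977]
orientation: [[0.993, -0.119, 0.002], [-0.119, -0.993, 0.001], [0.002, -0.002, -1.0]]
contact_force: [1.1, -0.6, -2.4]
grip_width: 0.0357
at [ 0.4357 -0.1354  0.1974] t 34.08 w 0.0355 F [ 1.1  4.4 -2.4]
rot [-0.006 -0.001  0.004] then dp [-0.0193 -0.3846 -0.0026] | dp now [-0.0179 -0.3846 -0.0001]
[([318.7, 270.1], 2546, [291, 241, 57, 58])]
near2 px [ 250  166   34   59 1910]
```

```bash
python3 -m jog '{"fingers":[20,20,20,20,20,20,20,20,20],"dp":[[0,-0.055,0],[0,-0.06,0],[-0.004,-0.06,0],[-0.004,-0.06,0],[-0.005,-0.06,0],[-0.004,-0.045,0],[-0.004,-0.02,0],[0,0,0],[0,0,0]],"delta_rot":[[0,0,0.004],[0,0,0],[0,0,0],[0,0,0],[0,0,0],[0,0,0],[0,0,0],[0,0,0],[0,0,0]]}'
python3 - <<'E'
from g import *
to([.4594,.249,.030],down(-6.7))
E
```

```text
clock: 35.2
eef_pos: [0.4585, 0.2157, 0.1983]
orientation: [[0.992, -0.122, 0.002], [-0.122, -0.992, -0.0], [0.002, 0.0, -1.0]]
contact_force: [-0.3, -0.1, -1.0]
grip_width: 0.0357
at [0.4585 0.2157 0.1983] t 35.2 w 0.0357 F [-0.3 -0.1 -1. ]
rot [ 0.    -0.002 -0.006] then dp [-0.003  -0.0331  0.1683] | dp now [-0.0035 -0.0331  0.1682]
```

```bash
python3 -m jog '{"fingers":[20,20,20,20,20,20,20,20,20,20],"dp":[[-0.003,-0.033,0],[0,0,0],[0,0,0],[0,0,0.03],[0,0,0.04],[0,0,0.04],[0,0,0.03],[0,0,0.015],[0,0,0],[0,0,0]],"delta_rot":[[0,0,-0.005],[0,0,0],[0,0,0],[0,0,0],[0,0,0],[0,0,0],[0,0,0],[0,0,0],[0,0,0],[0,0,0]]}'
python3 -m jog '{"fingers":[20,20,20,20,20],"dp":[[0,0,0.005],[0,0,0.003],[0,0,0.001],[0,0,0],[0,0,0]],"delta_rot":[[0,0,0],[0,0,0],[0,0,0],[0,0,0],[0,0,0]]}'
```

```text
clock: 36.45
eef_pos: [0.4614, 0.2497, 0.0454]
orientation: [[0.993, -0.117, 0.005], [-0.117, -0.993, 0.001], [0.005, -0.001, -1.0]]
contact_force: [1.2, -0.4, -1.8]
grip_width: 0.0356
clock: 37.08
eef_pos: [0.4602, 0.2496, 0.0349]
orientation: [[0.993, -0.117, 0.003], [-0.117, -0.993, 0.0], [0.003, -0.0, -1.0]]
contact_force: [0.1, 0.3, -1.7]
grip_width: 0.0355
```

```bash
python3 -m jog '{"fingers":[20,20,20,20,20],"dp":[[0,0,0.001],[0,0,0.001],[0,0,0.001],[0,0,0],[0,0,0]],"delta_rot":[[0,0,0],[0,0,0],[0,0,0],[0,0,0],[0,0,0]]}'
```

```text
clock: 37.7
eef_pos: [0.4601, 0.2496, 0.0318]
orientation: [[0.993, -0.117, 0.003], [-0.117, -0.993, 0.0], [0.003, -0.0, -1.0]]
contact_force: [-0.3, 1.3, -1.1]
grip_width: 0.0356
```

```bash
python3 -m jog '{"fingers":[20,20,20,20,20],"dp":[[0,0,0.001],[0,0,0.001],[0,0,0.0005],[0,0,0],[0,0,0]],"delta_rot":[[0,0,0],[0,0,0],[0,0,0],[0,0,0],[0,0,0]]}'
```

```text
clock: 38.33
eef_pos: [0.4601, 0.2496, 0.0293]
orientation: [[0.993, -0.117, 0.003], [-0.117, -0.993, 0.0], [0.003, -0.0, -1.0]]
contact_force: [-0.4, 0.3, -2.7]
grip_width: 0.0359
```

```bash
python3 -m jog '{"fingers":[20,20,20,20],"dp":[[0,0,0.001],[0,0,0.001],[0,0,0],[0,0,0]],"delta_rot":[[0,0,0],[0,0,0],[0,0,0],[0,0,0]]}'
```

```text
clock: 38.83
eef_pos: [0.4608, 0.2496, 0.0289]
orientation: [[0.993, -0.117, 0.003], [-0.117, -0.993, -0.0], [0.003, -0.0, -1.0]]
contact_force: [-3.2, -1.4, 9.4]
grip_width: 0.0359
```

```bash
python3 -m jog '{"fingers":[20,20,20,20],"dp":[[0,0,0.001],[0,0,0.0005],[0,0,0],[0,0,0]],"delta_rot":[[0,0,0],[0,0,0],[0,0,0],[0,0,0]]}'
```

```text
clock: 39.33
eef_pos: [0.4608, 0.2497, 0.0289]
orientation: [[0.993, -0.116, 0.002], [-0.116, -0.993, -0.001], [0.002, 0.0, -1.0]]
contact_force: [-8.6, -2.5, 18.8]
grip_width: 0.0357
```

Firm contact at TCP z 0.0289. I'm releasing, lifting and making the final check.

```bash
python3 -m jog '{"fingers":[20,57,57,57,57,57,57,57,57,57],"dp":[[0,0,-0.0015],[0,0,0],[0,0,0],[0,0,0],[0,0,-0.03],[0,0,-0.05],[0,0,-0.06],[-0.03,0,-0.05],[-0.03,0,-0.02],[0,0,0]],"delta_rot":[[0,0,0],[0,0,0],[0,0,0],[0,0,0],[0,0,0],[0,0,0],[0,0,0],[0,0,0],[0,0,0],[0,0,0]]}'
python3 - <<'E'
from g import *
im=optics.read_camera("wrist"); C=cal("wrist"); cv2.imwrite("pics/w8.png",im)
c=np.array([.513,.2427]);X=Rz(-6.7)[:2,0];Y=Rz(-6.7)[:2,1]
cells={(r,f):c+(.052 if f else -.052)*X+(2-r)*.068*Y for r in(1,2,3) for f in(0,1)}
for col in("blue","red","yellow"):
  for b in blobs(im,col,300):
    P=plane("wrist",[b[0]],.083,C)[0,:2]
    k=min(cells,key=lambda k:np.linalg.norm(cells[k]-P)); d=P-cells[k]
    if np.linalg.norm(d)<.03: print(col,k,P,"off mm",np.round(1e3*d,1),b[2])
t=optics.read_camera("top"); cv2.imwrite("pics/top1.png",t); s=optics.read_camera("scene"); cv2.imwrite("pics/scene1.png",s)
cv2.imwrite("pics/fin.png",np.hstack([cv2.resize(t[120:270,190:450],(0,0),fx=1.5,fy=1.5,interpolation=2),cv2.resize(s[150:300,220:480],(0,0),fx=1.5,fy=1.5,interpolation=2)]))
to([.45,.25,.24],down(-6.7))
E
```

```text
clock: 40.58
eef_pos: [0.4002, 0.2572, 0.2391]
orientation: [[0.993, -0.115, 0.007], [-0.115, -0.993, 0.002], [0.007, -0.002, -1.0]]
contact_force: [1.0, 0.6, 0.2]
grip_width: 0.0538
blue (1, 1) [0.5689 0.303 ] off mm [-3.7 -1.2] [235, 0, 29, 18]
blue (1, 0) [0.4687 0.3175] off mm [-0.5  1.2] [238, 103, 27, 28]
red (2, 1) [0.5601 0.2398] off mm [-4.6  3.1] [303, 0, 29, 20]
red (2, 0) [0.46   0.2492] off mm [-1.4  0.5] [306, 104, 28, 27]
yellow (3, 1) [0.5515 0.1734] off mm [-5.2  4.3] [374, 0, 31, 23]
yellow (3, 0) [0.4521 0.186 ] off mm [-1.3  4.8] [370, 105, 27, 27]
at [0.3999 0.2562 0.2357] t 40.73 w 0.0535 F [ 0.   0.6 -0.1]
rot [ 0.001 -0.001 -0.   ] then dp [ 0.0504  0.0003 -0.0043] | dp now [ 0.0504  0.0003 -0.0042]
```

View pics/w8.png

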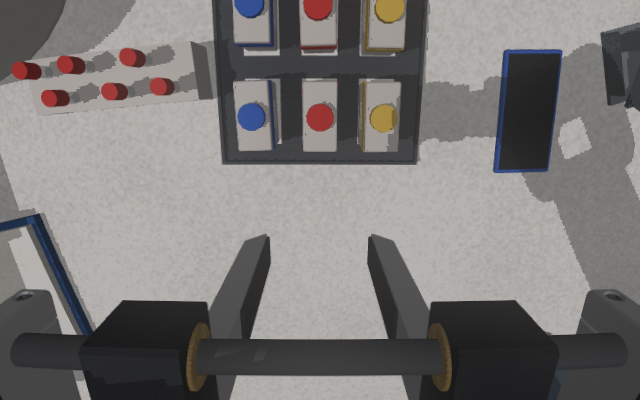

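View pics/fin.png

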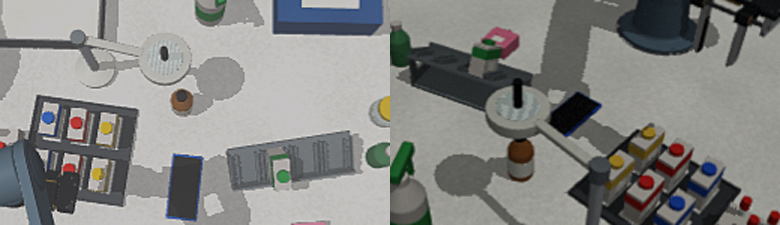

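The wrist view shows three rows of two, square, with matching colours (near caps at (251,117), (320,117) and (383,118)). The far caps are clipped at the image edge, so I rely on the previous view for blue_1 and yellow_1. The lamp is aside, and green and the bystanders are in place. Handing in.

```bash
python3 -c "
from workcell import workorder; print(workorder.close_job())"
```

```text
the job is handed in; nothing more can be done
None
```

The job is done and handed in at about 40.7 s of the 72 s allowed. The lamp is swung aside, and the red, blue and yellow cassettes from the rack are on the tray, each in line with its own colour.

- **Lamp:** I gripped the knob and swung the head to the robot's right, about 183 mm beside and 186 mm behind the tray's centre, before any cassette reached the tray. The final top picture shows it still clear.
- **Placing:** blue_1 went to row 1 far, yellow_1 to row 3 far and red_1 to row 2 near. I lowered each one in small steps until the wrist force showed contact with the tray floor, then released.
- **Position:** the last useful wrist measurements put red_1 about 1.5 mm, and blue_1 and yellow_1 about 3 mm, from their rectangle centres. The three cassettes already on the tray are within about 5 mm.
- **Tilt and turn:** I judged these only by eye; the cassettes look upright and square in the pictures.
- **Other objects:** green_1 and the visible bystanders look unmoved in the final pictures, and the gripper was about 0.15 m clear of everything on the tray.

**Disagreements:**
- In the last wrist picture the far caps were cut off at the image edge, which gave offsets of 4–7 mm. For the far cassettes I relied on the earlier full view instead.
- The cap spacing seen by the wrist camera put blue_1 about 6 mm too low in the rack. It therefore touched the tray floor about 6 mm lower than planned, and I corrected the height for the other two.

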